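# Lock the button-press anvil with its jam nut

## Robot

A 6-joint arm with a two-finger parallel gripper is mounted at the origin on the work surface. World frame = base frame: x ahead of the robot, y to its left, z up, the work surface at z = 0. Lengths are in mm, angles in rad, forces in N, time in s.
With the tool pointing down it reaches from about 300 to 775 mm from the base axis. Payload 14.6 kg.
Tool frame: the origin (TCP) lies between the finger pads; the fingertips stand 17 mm ahead of it and the grasp point (between the pads) lies 2 mm behind it; z points along the fingers, y is the line along which they close (so a half turn about z gives the same grasp; the last joint's range is limited). The gripper opens to 94 mm and grips with 3 to 60 N. Pads are 16 mm wide; open, the fingers measure 119 mm over their backs; the gripper's body (75 mm by 177 mm) begins 78 mm behind the grasp point.
Start: joints at [1.082, 0.3, 1.521, -0, 1.321, -0.067], TCP at [225.168, 501.785, 193.446] pointing down, gripper open.
Joint ranges: [-3.03, 3.03], [-0.79, 2.21], [0.23, 2.52], [-1.04, 4.18], [0, 3.07], [-2.55, 2.55]. Speed limits (rad/s): [2.22, 2.22, 2.57, 3.14, 3.14, 3.14].

## Interface

Orientations are given as a unit quaternion [w, x, y, z].
In Python, from plant import arm gives the robot as it stands.
- The arm moves only by the tool servo_tool, never from a script. Its argument "deltas" is a list of rows, each a list of 7 numbers: the turn, a rotation vector about the tool's x, y, z scaled (see below), then the shift along the tool's x, y, z scaled (see below), then the opening, from -1 (shut) to 1 (fully open). In form: [[rx, ry, rz, x, y, z, jaw], ...]. A call has 1 to 8 rows; each row shifts and turns the commanded pose from where the row before left it, along the tool's axes as they then stand; what a row does not reach is not made up. The controller multiplies each number of a shift by 0.025 m and each number of a turn by 0.12 rad. A row lasts 1/10 s, in which the tool goes at most 50 mm and 8.59 degrees, less where a joint would pass 70% of its speed; a pose out of reach is approached as far as the arm can. A call with a number of a shift or a turn outside -1 to 1 is refused whole. A call with a gripper value outside its range is refused whole. The fingers move at their own pace and stop on an object; "force" is the grip in N (left out, the last holds). Time passes only in rows, so rows that do not move let the fingers close. It gives the time, the measured TCP pose, the force, the opening and the grip force at its end, in the units of the state.
- arm.get_state(): the state, without advancing time (a new reading comes with each control period).
- arm.camera(name): name is "side" or "top" or "wrist"; returns a dict with "color" (480x640x3 uint8, red, green, blue), "fx", "fy", "cx", "cy" (pixels), "k1" (the pictures are not rectified: a ray, as slopes to the right and down, at radius r is drawn at 1 + k1 r^2 times it, then the intrinsics apply), "R" (3x3) and "t" (3): a world point X has camera coordinates R X + t. Camera axes: x right, y down, z forward; pixel columns grow to the right and rows downward; lengths in mm; the calibration is good to about 2 mm. A picture is of the moment at which its call begins. There is no depth.
- arm.sign_off(): hands the job in; it is judged then, once.
Trained networks look in the newest picture that a camera, given by its name, has taken for a name from the list of things; names that differ only in an ending like _2 or _b are one class to them, and where a whole thing is asked for, a point or a joint stands for the part that bears it (a point fixed in the world has none). Each returns a list of dicts, best first, with "confidence" (0 to 1); they miss things now and then, are a little off and sometimes report something else, mostly with a low value. They report only what shows in the picture. A call takes as long as a camera call. They do not tell look-alikes from the thing itself.
- arm.boxes_of(camera, name): "pixel" ([column, row] in pixels, amid what is visible of it).
- arm.regions_of(camera, name): "mask" (480x640 bool, what is visible of it) and "pixel" ([column, row] in pixels, amid what is visible of it).
The state is a dict: "time_s": time; "qpos": joint angles; "joint_vel": joint speeds; "joint_torque": joint torques, N m; "eef_pos": TCP position; "eef_rot": TCP orientation; "force": force on the tool from outside, world axes, zero at the start; "moment": the same for the moment, N m; "gripper_width": finger opening in mm; "finger_force": force on a finger pad.
Only numpy, scipy, OpenCV 4.12 (cv2) and the standard library are available. Lean on these libraries where they do the work, as an engineer would, in place of code of your own. Each camera call takes 0.05 s, during which the arm holds its last target. There are 200 camera calls.

## Task

Lock the anvil of the button press: drop the larger of the two holding keys over the anvil's flat-sided head, all the way down and with its arm lying between the two cheeks of the rest, and let go. Then swing the locknut's lever clockwise (seen from above) until its knob stands over the white lock mark, the key keeping the anvil from turning with it. Leave the key in place on the anvil and leave the smaller key where it lies.

Things in the scene. Friction and masses are not known exactly. Their poses are not given: they have to be found in the camera images.
- key_grip (a point): Larger holding key, loose steel fork 14 mm thick, 201 mm long, 0.35 kg. Point: centre of its upright wooden fin (14 mm along x, 40 along y, 36 high), 32 mm above the key's underside, over the centre of mass. Slot centre 62 mm away along +y; slot 24 mm wide (x), 72 long, open at +y, jaws 10 mm thick. Arm 20 mm wide, ends 103 mm away along -y.
- anvil_top (a point): Anvil: steel screw that turns freely upright in a fixed grey stand. Point: on its axis, top of its flat-sided head (14 mm along x, 60 along y, 20 high; 6 mm nipple on top), 80 mm above table, 20 above its 52 mm wide shoulder. Starts within 3 deg of the stand's axes. Key seated (slot over head, underside on shoulder): grip centre 62 mm along -y, 12 mm above this point; up to 17 deg play.
- rest (a point): Rest of the stand for the key's arm: grey block, point at the middle of its floor, 60 mm above the table (level with the shoulder), 130 mm from the anvil's axis along the stand's -y. The arm lies on it between two cheeks 52 mm apart (along x), 12 mm thick, 22 mm high, 26 mm long, which stop the key from turning. Axes: the stand's, z up.
- lever_knob (a point): Knob on the locknut's lever: upright black cylinder, 18 mm diameter; point on its axis 85 mm above the table, its top at 105; lever bar below spans 39 to 51 mm. It moves level on a circle of 105 mm radius round the anvil's axis, starts 45 to 65 deg counter-clockwise of the lock mark, takes 2.5 to 3.5 N, stays where left. The nut drags the anvil along if no seated key holds it.
- lock_mark (a point): White painted line on the stand's base where the lever must end; point 16 mm above the table, 105 mm from the anvil's axis, straight below where the knob's axis must come. Axes are the fixed stand's: z up, -y towards the rest. Seen from the anvil the mark lies 15 deg from the stand's +x towards its +y.
- small_key_grip (a point): Smaller holding key, a bystander: same form, 2/3 the size (about 138 mm long), slot only 9 mm wide, too narrow for the anvil. Point: centre of its wooden fin (14 mm along x, 26 along y), 32 mm above its underside. Its arm points to its -y. The two keys lie side by side, 100 to 180 mm apart, in either order.
Not all that is in view belongs to the job. Leave any green or purple look-alike of the part that bears key_grip alone.

How it is judged:
By the outcome, as a careful person would: the job done as asked, in the order asked, and still so for the second after the job is handed in, with the robot touching nothing.
It also fails if it takes over 54 s, if anything falls off the work surface, if the arm or the gripper's body presses on something with over 40 N, if the wrist force passes 120 N, or if a joint passes its speed limit or range.

## Working session

There is one attempt and no reset: what is moved stays moved. The work goes in short steps, Python scripts to look and compute and a tool call to move; the robot and the scene stay as the last step left them, time stands still between calls to the robot, and variables do not carry over. Pictures are saved under pics/ and viewed, at most 10 in all, crops included, and the job is handed in when it is done.

Besides the shell and the picture viewer there is one more tool, called after "Request:" by a JSON object that holds its "name" and its "arguments". servo_tool: Moves the arm, as the interface text tells. Its arguments: {"type":"object","properties":{"deltas":{"type":"array"},"force":{"type":"number"}},"required":["deltas"]}

```bash
mkdir -p pics; cat > h.py <<'E'
import numpy as np, cv2
from plant import arm
def cam(n,f=None):
    c=arm.camera(n)
    if f: cv2.imwrite('pics/'+f,c['color'][:,:,::-1])
    return c
def ray(c,p):
    K=np.array([[c['fx'],0,c['cx']],[0,c['fy'],c['cy']],[0,0,1.]])
    u=cv2.undistortPoints(np.array([[p]],float),K,np.array([c['k1'],0,0,0.]))[0,0]
    # k1 on forward radius: same as opencv model
    R=np.array(c['R']);t=np.array(c['t'])
    return -R.T@t, R.T@np.array([u[0],u[1],1.])
def at(c,p,z):
    o,d=ray(c,p); return (o+d*(z-o[2])/d[2])
def proj(c,X):
    K=np.array([[c['fx'],0,c['cx']],[0,c['fy'],c['cy']],[0,0,1.]])
    r,_=cv2.Rodrigues(np.array(c['R'],float))
    return cv2.projectPoints(np.array(X,float).reshape(-1,1,3),r,np.array(c['t'],float),K,np.array([c['k1'],0,0,0.]))[0].reshape(-1,2)
E
python3 - <<'E'
from h import *
np.set_printoptions(precision=1,suppress=True)
Z=dict(key_grip=32,anvil_top=80,rest=60,lever_knob=85,lock_mark=16,small_key_grip=32)
for n in ['top','side']:
    c=cam(n,n+'0.png')
    print(n,'campos',-np.array(c['R']).T@c['t'])
    for k,z in Z.items():
        for b in arm.boxes_of(n,k)[:4]: print(k,np.round(b['pixel']),round(b['confidence'],2),at(c,b['pixel'],z))
print(arm.get_state())
E
```

```text
top campos [ 348.5 -108.3 1198.6]
key_grip [373. 243.] 0.92 [ 462.3 -229.7   32. ]
key_grip [391. 131.] 0.7 [ 718.7 -272.2   32. ]
key_grip [462. 319.] 0.61 [ 293.2 -425.4   32. ]
anvil_top [183. 226.] 0.6 [493.6 182.6  80. ]
rest [207. 220.] 0.92 [508.4 136.   60. ]
rest [186. 224.] 0.28 [501.1 182.   60. ]
lever_knob [154. 220.] 0.54 [506.5 244.3  85. ]
lock_mark [204. 220.] 0.64 [515.5 151.6  16. ]
small_key_grip [434. 224.] 0.62 [ 504.3 -367.    32. ]
side campos [ -78.8 -942.7  829.8]
key_grip [354. 293.] 0.96 [ 459.  -243.4   32. ]
key_grip [501. 358.] 0.92 [ 571.1 -532.7   32. ]
key_grip [455. 267.] 0.85 [ 687.8 -300.7   32. ]
key_grip [344. 403.] 0.62 [ 282.2 -450.9   32. ]
anvil_top [260. 186.] 0.88 [473.3 171.7  80. ]
rest [279. 210.] 0.72 [472.1  77.4  60. ]
lever_knob [257. 177.] 0.87 [484.7 206.5  85. ]
lock_mark [282. 211.] 0.93 [507.1 128.   16. ]
small_key_grip [409. 324.] 0.56 [ 493.6 -373.7   32. ]
{'time_s': 0.7, 'qpos': array([ 1.1,  0.3,  1.5, -0. ,  1.3, -0.1]), 'joint_vel': array([ 0., -0., -0., -0., -0., -0.]), 'joint_torque': array([ -0. , -53.2, -35.3,   0.1,   0. ,  -0. ]), 'eef_pos': array([225.2, 501.8, 193.4]), 'eef_rot': array([ 0. ,  0.2,  1. , -0. ]), 'force': array([0.5, 1.4, 0.3]), 'moment': array([ 0.1,  0. , -0. ]), 'finger_force': 0.0, 'gripper_width': 94.47158180839725}
```

View pics/top0.png

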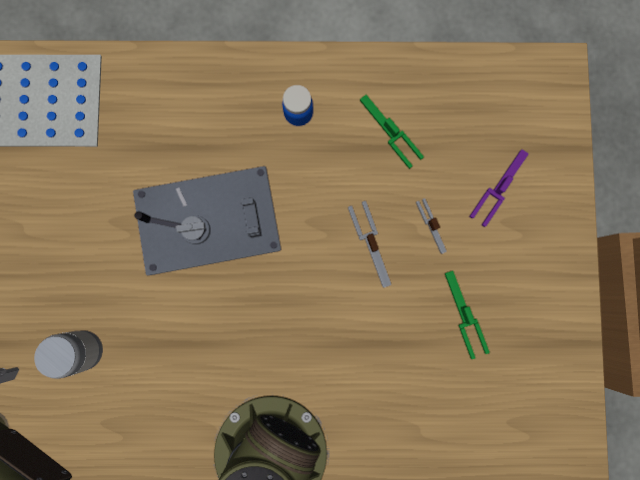

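View pics/side0.png

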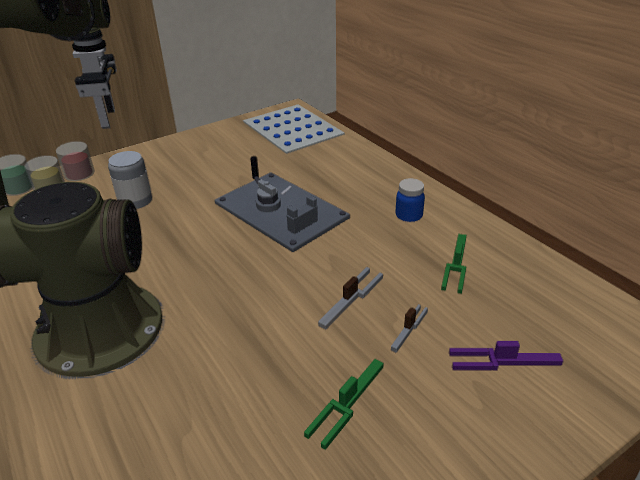

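The top view shows the larger steel key at (373,243), slot end up-left. The smaller steel key is at (434,224). The look-alikes are green at (391,131) and (467,316), and purple at (503,188). The stand has its anvil at about (190,229), rest (251,217), white mark (181,197) and knob (142,217). I choose (373,243), because it is steel with a brown fin and is the longer of the two. Next is the close crop.

```bash
python3 - <<'E'
from h import *
im=cv2.imread('pics/top0.png')
a=cv2.resize(im[160:280,125:285],None,fx=5,fy=5,interpolation=cv2.INTER_CUBIC)[:,:800]
b=cv2.resize(im[195:295,340:400],None,fx=6,fy=6,interpolation=cv2.INTER_CUBIC)
cv2.imwrite('pics/cropA.png',a); cv2.imwrite('pics/cropB.png',b)
E
```

```text
(no output)
```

View pics/cropA.png

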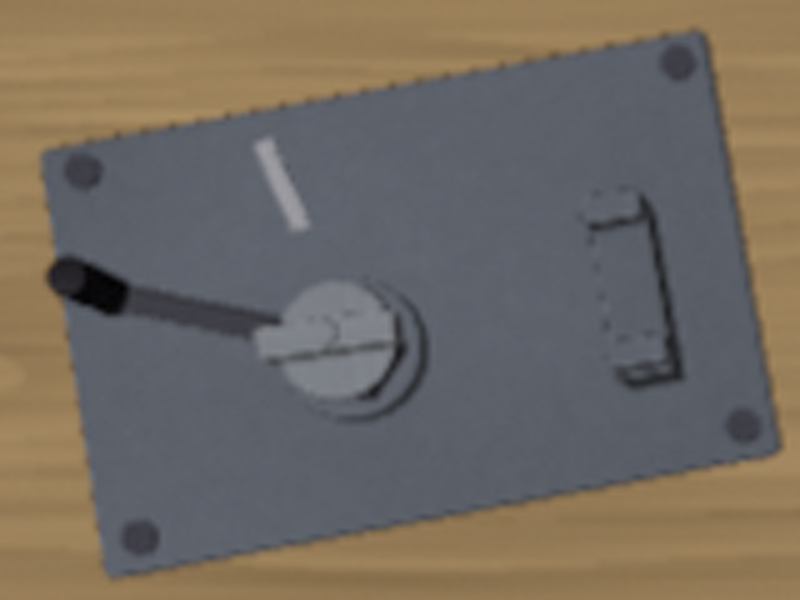

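View pics/cropB.png

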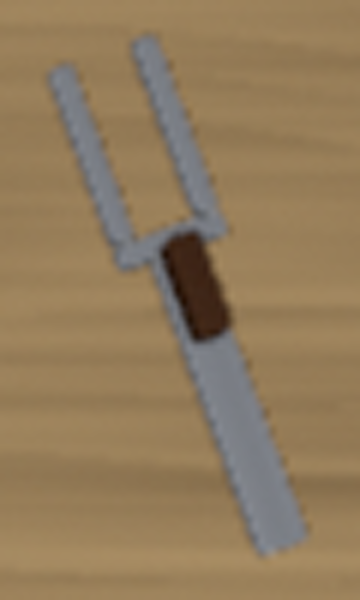

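Crop A shows the head centred at about (327,337), the cheek tops at (612,207) and (640,350), the mark at (282,185) and the knob top at (67,275). Crop B confirms the large steel key with the brown fin: tips at (62,70) and (144,42), arm end at (281,543), fin at (196,285).

```bash
python3 - <<'E'
from h import *
np.set_printoptions(precision=2,suppress=True)
c=cam('top'); s=arm.get_state()
A=lambda x,y,z: at(c,((x+.5)/5-.5+125,(y+.5)/5-.5+160),z)[:2]
B=lambda x,y,z: at(c,((x+.5)/6-.5+340,(y+.5)/6-.5+195),z)[:2]
ang=lambda v: np.degrees(np.arctan2(v[1],v[0]))
an=A(327,337,80); r=(A(612,207,82)+A(640,350,82))/2; m=A(282,185,16); k=A(67,275,105)
print('anvil',an,'rest',r,np.linalg.norm(r-an),'mark',m,np.linalg.norm(m-an),'knob',k,np.linalg.norm(k-an))
print('stand -y ang from rest',ang(r-an),' x ang from mark',ang(m-an)-15,'knob-mark',ang(k-an)-ang(m-an))
print('head dir',ang(A(397,327,80)-A(258,346,80)))
# base outline corners at z~16
co=[A(42,152,16),A(708,32,16),A(778,450,16),A(108,575,16)]
print('base long edges',ang(co[1]-co[0]),ang(co[2]-co[3]),'short',ang(co[0]-co[3]),ang(co[1]-co[2]),'centre',sum(co)/4)
t=(B(62,70,14)+B(144,42,14))/2; e=B(281,543,14)
u=(t-e)/np.linalg.norm(t-e)
print('key dir',ang(u),'len',np.linalg.norm(t-e),'grip from arm end',e+u*103, 'tip',t-u*98,'fin',B(196,285,50))
print(s['eef_rot'],s['eef_pos'],s['qpos'])
E
```

```text
anvil [491.27 167.57] rest [516.45  39.75] 130.27895881276729 mark [569.16 205.49] 86.62614748883001 knob [514.22 270.89] 105.83638121227912
stand -y ang from rest -78.85750711133363  x ang from mark 10.958591258683953 knob-mark 51.51750317979577
head dir -82.08616026436161
base long edges -79.48516808280245 -79.36248297782072 short 10.6460662217845 9.885950966546389 centre [516.18 146.3 ]
key dir 19.53909694724631 len 196.1395848720583 grip from arm end [ 465.28 -226.01] tip [ 460.7  -227.63] fin [ 461.92 -225.77]
[ 0.    0.21  0.98 -0.  ] [225.16 501.79 193.44] [ 1.08  0.3   1.52 -0.    1.32 -0.07]
```

```bash
cat >> h.py <<'E'
from scipy.spatial.transform import Rotation as Ro
def st():
    s=arm.get_state(); q=s['eef_rot']; R=Ro.from_quat(np.r_[q[1:],q[0]]); M=R.as_matrix()
    return s,M,np.degrees(np.arctan2(M[1,1],M[0,1]))
def yawrot(deg): # rot vec units for world yaw, tool down
    return -np.radians(deg)/0.12
def shift(yaw,d): # world shift -> tool units with tool y at heading yaw, z down
    a=np.radians(yaw); ty=np.array([np.cos(a),np.sin(a),0]); tz=np.array([0,0,-1.]); tx=np.cross(ty,tz)
    return np.array([tx@d,ty@d,tz@d])/25
E
python3 - <<'E'
from h import *
np.set_printoptions(precision=3,suppress=True)
s,M,y=st(); print(y,M)
d=np.array([462,-226,150])-s['eef_pos']
y1=y-90
print('rot1',yawrot(-90)/14,'rows14'); print('shiftA /16 rows',shift(y1,d*np.array([.5,.5,0]))/16)
y2=-70.5; print('rot2',yawrot(y2-y1)/8); print('shiftB 16',shift(y2,d-d*np.array([.5,.5,0]))/16)
E
```

```text
65.83478593234983 [[-0.912  0.409  0.   ]
 [ 0.409  0.912 -0.   ]
 [-0.    -0.    -1.   ]]
rot1 0.9349978135683908 rows14
shiftA /16 rows [-0.709  0.643  0.   ]
rot2 0.8423901799231824
shiftB 16 [-0.025  0.956  0.109]
```

Request:
{"name": "servo_tool", "arguments": {"deltas": [[0,0,0,0,0,-1,1],[0,0,0.935,0,0,0,1],[0,0,0.935,0,0,0,1],[0,0,0.935,0,0,0,1],[0,0,0.935,0,0,0,1],[0,0,0.935,0,0,0,1],[0,0,0.935,0,0,0,1],[0,0,0.935,0,0,0,1]]}}

```text
time_s: 1.55
eef_pos: [225.2, 501.8, 218.4]
eef_rot: [0.0, 0.57, 0.822, -0.0]
force: [0.8, 0.1, 0.7]
gripper_width: 93.8
finger_force: 0.0
```

Request:
{"name": "servo_tool", "arguments": {"deltas": [[0,0,0.935,0,0,0,1],[0,0,0.935,0,0,0,1],[0,0,0.935,0,0,0,1],[0,0,0.935,0,0,0,1],[0,0,0.935,0,0,0,1],[0,0,0.935,0,0,0,1],[0,0,0.935,0,0,0,1]]}}

```text
time_s: 2.25
eef_pos: [225.2, 501.8, 218.5]
eef_rot: [0.0, 0.841, 0.541, -0.0]
force: [-0.2, 0.4, 0.1]
gripper_width: 94.2
finger_force: 0.0
```

Request:
{"name": "servo_tool", "arguments": {"deltas": [[0,0,0,-0.71,0.64,0,1],[0,0,0,-0.71,0.64,0,1],[0,0,0,-0.71,0.64,0,1],[0,0,0,-0.71,0.64,0,1],[0,0,0,-0.71,0.64,0,1],[0,0,0,-0.71,0.64,0,1],[0,0,0,-0.71,0.64,0,1],[0,0,0,-0.71,0.64,0,1]]}}

```text
time_s: 3.05
eef_pos: [284.0, 318.9, 218.5]
eef_rot: [-0.0, 0.839, 0.543, 0.0]
force: [-0.1, 0.3, 0.4]
gripper_width: 93.4
finger_force: 0.0
```

Request:
{"name": "servo_tool", "arguments": {"deltas": [[0,0,0,-0.71,0.64,0,1],[0,0,0,-0.71,0.64,0,1],[0,0,0,-0.71,0.64,0,1],[0,0,0,-0.71,0.64,0,1],[0,0,0,-0.71,0.64,0,1],[0,0,0,-0.71,0.64,0,1],[0,0,0,-0.71,0.64,0,1],[0,0,0,-0.71,0.64,0,1]]}}

```text
time_s: 3.85
eef_pos: [342.6, 136.9, 218.6]
eef_rot: [0.0, 0.839, 0.543, 0.0]
force: [-0.3, -0.8, -0.6]
gripper_width: 93.9
finger_force: 0.0
```

Request:
{"name": "servo_tool", "arguments": {"deltas": [[0,0,0.84,0,0,0,1],[0,0,0.84,0,0,0,1],[0,0,0.84,0,0,0,1],[0,0,0.84,0,0,0,1],[0,0,0.84,0,0,0,1],[0,0,0.84,0,0,0,1],[0,0,0.84,0,0,0,1],[0,0,0.84,0,0,0,1]]}}

```text
time_s: 4.65
eef_pos: [342.5, 137.9, 218.5]
eef_rot: [-0.0, 0.986, 0.168, 0.0]
force: [-0.5, -0.5, 0.2]
gripper_width: 94.1
finger_force: 0.0
```

Request:
{"name": "servo_tool", "arguments": {"deltas": [[0,0,0,-0.03,0.95,0,1],[0,0,0,-0.03,0.95,0,1],[0,0,0,-0.03,0.95,0,1],[0,0,0,-0.03,0.95,0,1],[0,0,0,-0.03,0.95,0,1],[0,0,0,-0.03,0.95,0,1],[0,0,0,-0.03,0.95,0,1],[0,0,0,-0.03,0.95,0,1]]}}

```text
time_s: 5.45
eef_pos: [400.8, -44.1, 218.6]
eef_rot: [0.0, 0.985, 0.17, 0.0]
force: [0.8, 0.0, 0.7]
gripper_width: 93.5
finger_force: 0.0
```

Request:
{"name": "servo_tool", "arguments": {"deltas": [[0,0,0,-0.02,0.95,0.34,1],[0,0,0,-0.02,0.95,0.34,1],[0,0,0,-0.02,0.95,0.34,1],[0,0,0,-0.02,0.95,0.34,1],[0,0,0,-0.02,0.95,0.34,1],[0,0,0,-0.02,0.95,0.34,1],[0,0,0,-0.02,0.95,0.34,1],[0,0,0,0,0,0,1]]}}

```text
time_s: 6.25
eef_pos: [453.1, -202.5, 157.7]
eef_rot: [-0.0, 0.986, 0.17, -0.001]
force: [0.3, 0.0, 0.3]
gripper_width: 94.0
finger_force: 0.0
```

Now a close look with the wrist camera.

```bash
python3 - <<'E'
from h import *
np.set_printoptions(precision=2,suppress=True)
c=cam('wrist','w1.png')
for b in arm.regions_of('wrist','key_grip')[:3]:
    m=b['mask']; print(b['confidence'],b['pixel'],m.sum())
im=c['color'].astype(int)
br=((im[...,0]-im[...,2]>15)&(im.sum(2)<170)).astype(np.uint8)
n,l,s,ce=cv2.connectedComponentsWithStats(br)
for i in np.argsort(-s[1:,4])[:3]+1: print(s[i],ce[i],at(c,ce[i],40))
print(st()[2],st()[0]['eef_pos'])
E
```

```text
0.94 [626.5, 237.5] 899
0.72 [533.6, 24.0] 1899
0.61 [482.2, 424.0] 503
[ 267  423  373   30 3880] [474.47 442.03] [ 314.44 -402.37   40.  ]
[ 161  270   57   82 1998] [193.35 313.26] [ 352.83 -130.11   40.  ]
[  43  329   46   81 1540] [ 61.63 366.63] [262.38 -32.45  40.  ]
-70.41174823538894 [ 452.99 -200.78  158.81]
```

View pics/w1.png

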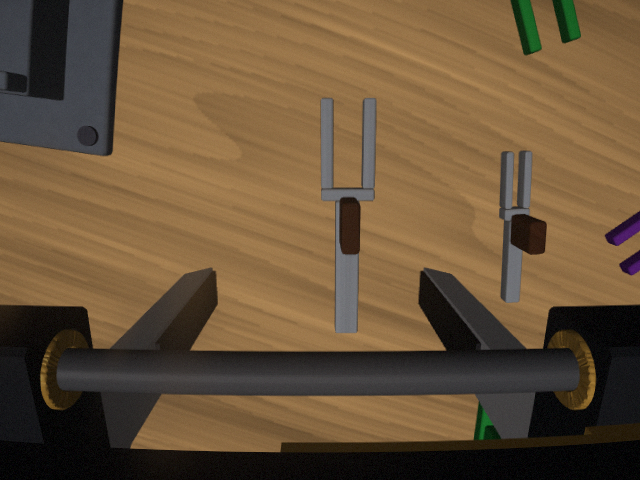

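The wrist view shows the key straight ahead and nearly aligned with the tool: tips at (327,99) and (369.5,99), arm end at (346,331), fin at (349,226). The smaller key is on the right at (525,230).

```bash
python3 - <<'E'
from h import *
np.set_printoptions(precision=3,suppress=True)
c=cam('wrist'); s,M,y=st()
t=(at(c,(327,99),14)+at(c,(369.5,99),14))/2; e=at(c,(346,331),14)
u=(t-e); L=np.linalg.norm(u); u/=L; h=np.degrees(np.arctan2(u[1],u[0]))
g=(e+u*103+t-u*98)/2
print('len',L,'dir',h,'grip',e+u*103,t-u*98,'fin top',at(c,(350,216),50))
print('yaw',y,'turn',yawrot(h-90-y))
d=g-s['eef_pos']; d[2]=0
print(shift(h-90,d), 'down to 35:',(s['eef_pos'][2]-35)/25)
E
```

```text
len 197.18676717047722 dir 19.986284053578323 grip [ 465.23  -222.125   14.   ] [ 461.646 -223.429   14.   ] fin top [ 472.104 -219.018   50.   ]
yaw -70.37373565519542 turn -0.05236274408477316
[0.085 0.981 0.   ] down to 35: 4.96614818815556
```

Request:
{"name": "servo_tool", "arguments": {"deltas": [[0,0,-0.05,0.08,0.98,0,1],[0,0,0,0,0.03,1,1],[0,0,0,0,0,1,1],[0,0,0,0,0,1,1],[0,0,0,0,0,1,1],[0,0,0,0,0,0.9,1],[0,0,0,0,0,0,1]]}}

```text
time_s: 7.1
eef_pos: [462.4, -222.5, 34.7]
eef_rot: [-0.001, 0.985, 0.174, -0.001]
force: [-0.9, 0.3, -0.1]
gripper_width: 93.8
finger_force: 0.0
```

Request:
{"name": "servo_tool", "arguments": {"deltas": [[0,0,0,0,0,0,-0.85],[0,0,0,0,0,0,-0.85],[0,0,0,0,0,0,-0.85],[0,0,0,0,0,0,-0.85],[0,0,0,0,0,0,-0.85],[0,0,0,0,0,0,-0.85],[0,0,0,0,0,0,-0.85],[0,0,0,0,0,0,-0.85]], "force": 30}}

```text
time_s: 7.9
eef_pos: [463.5, -224.0, 36.4]
eef_rot: [-0.0, 0.985, 0.173, -0.0]
force: [0.4, 0.3, -0.0]
gripper_width: 33.3
finger_force: 0.0
```

Request:
{"name": "servo_tool", "arguments": {"deltas": [[0,0,0,0,0,0,-1],[0,0,0,0,0,0,-1],[0,0,0,0,0,0,-1],[0,0,0,0,0,0,-1],[0,0,0,0,0,0,-1]], "force": 40}}

```text
time_s: 8.4
eef_pos: [463.6, -224.1, 36.5]
eef_rot: [0.0, 0.985, 0.173, 0.0]
force: [0.7, -1.3, 0.6]
gripper_width: 12.5
finger_force: 40.0
```

Request:
{"name": "servo_tool", "arguments": {"deltas": [[0,0,0,0,0,-0.2,-1],[0,0,0,0,0,-0.8,-1],[0,0,0,0,0,-1,-1],[0,0,0,0,0,-1,-1],[0,0,0,0,0,-1,-1],[0,0,0,0,0,-1,-1],[0,0,0,0,0,0,-1]]}}

```text
time_s: 9.1
eef_pos: [464.6, -224.4, 164.3]
eef_rot: [0.001, 0.985, 0.173, 0.002]
force: [0.3, 0.1, -4.0]
gripper_width: 12.6
finger_force: 40.0
```

```bash
python3 - <<'E'
from h import *
np.set_printoptions(precision=3,suppress=True)
c=cam('wrist','w2.png'); s,M,y=st(); print(s['gripper_width'],s['finger_force'],s['eef_pos'],y,s['force'],s['qpos'])
# over the anvil: key +y at 99.3deg => tool y 9.3
u=np.array([np.cos(np.radians(99.3)),np.sin(np.radians(99.3)),0]); an=np.array([491.3,167.6,0])
T=an-62*u; T[2]=s['eef_pos'][2]; print('T',T)
d=T-s['eef_pos']; print('shift now yaw',shift(y,d),'turn',yawrot(9.3-y))
E
```

```text
12.30916443804625 39.98199105262756 [ 463.834 -224.032  162.043] -70.02420490487114 [-0.22   0.264 -4.26 ] [-0.521  0.25   1.66   0.     1.23   0.701]
T [501.319 106.415 162.043]
shift now yaw [  5.925 -11.91    0.   ] turn -11.537237934305306
```

View pics/w2.png

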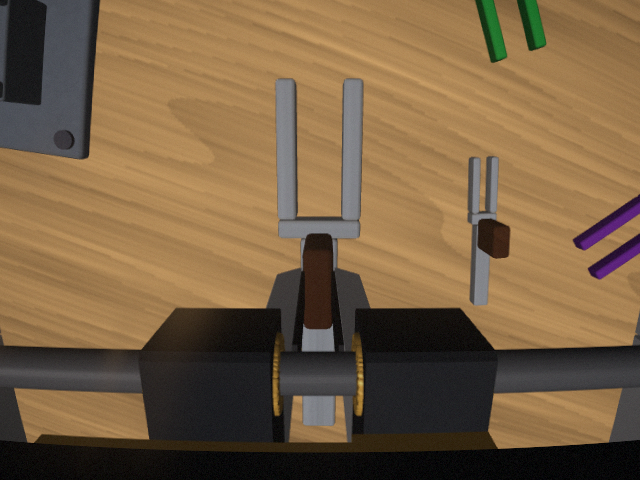

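The key is held level and symmetric in the jaws: tips at (285,80) and (352,80), fin at (318,280). Next I carry it to the anvil, high.

Request:
{"name": "servo_tool", "arguments": {"deltas": [[0,0,0,0.25,-0.5,0,-1],[0,0,0,0.45,-0.9,0,-1],[0,0,0,0.5,-1,0,-1],[0,0,0,0.5,-1,0,-1],[0,0,0,0.5,-1,0,-1],[0,0,0,0.5,-1,0,-1]]}}

```text
time_s: 9.75
eef_pos: [480.0, -72.0, 159.7]
eef_rot: [-0.001, 0.985, 0.173, -0.001]
force: [0.9, -0.0, -2.9]
gripper_width: 12.3
finger_force: 40.0
```

Request:
{"name": "servo_tool", "arguments": {"deltas": [[0,0,-0.95,0,0,0,-1],[0,0,-0.96,0,0,0,-1],[0,0,-0.96,0,0,0,-1],[0,0,-0.96,0,0,0,-1],[0,0,-0.96,0,0,0,-1],[0,0,-0.96,0,0,0,-1]]}}

```text
time_s: 10.35
eef_pos: [480.0, -73.1, 159.7]
eef_rot: [-0.001, 0.867, 0.498, -0.001]
force: [0.1, 0.8, -3.4]
gripper_width: 12.0
finger_force: 40.0
```

Request:
{"name": "servo_tool", "arguments": {"deltas": [[0,0,-0.96,0,0,0,-1],[0,0,-0.96,0,0,0,-1],[0,0,-0.96,0,0,0,-1],[0,0,-0.96,0,0,0,-1],[0,0,-0.96,0,0,0,-1],[0,0,-0.96,0,0,0,-1],[0,0,0,0,0,0,-1]]}}

```text
time_s: 11.05
eef_pos: [480.1, -73.2, 159.9]
eef_rot: [-0.001, 0.648, 0.762, -0.001]
force: [-0.6, -0.9, -3.9]
gripper_width: 12.5
finger_force: 40.0
```

```bash
python3 - <<'E'
from h import *
np.set_printoptions(precision=3,suppress=True)
s,M,y=st(); print(s['gripper_width'],s['eef_pos'],y)
d=np.array([501.3,106.4,0])-s['eef_pos'];d[2]=0
print('shift',shift(y,d),'turn',yawrot(9.3-y))
E
```

```text
12.481277791638773 [480.12  -73.249 159.906] 9.234830229323155
shift [6.957 1.989 0.   ] turn -0.009478558925671792
```

Request:
{"name": "servo_tool", "arguments": {"deltas": [[0,0,0,0.87,0.25,0,-1],[0,0,0,0.87,0.25,0,-1],[0,0,0,0.87,0.25,0,-1],[0,0,0,0.87,0.25,0,-1],[0,0,0,0.87,0.25,0,-1],[0,0,0,0.87,0.25,0,-1],[0,0,0,0.87,0.25,0,-1],[0,0,0,0.85,0.24,0,-1]]}}

```text
time_s: 11.85
eef_pos: [501.9, 106.5, 160.3]
eef_rot: [-0.001, 0.65, 0.76, -0.001]
force: [0.7, 1.0, -3.8]
gripper_width: 12.1
finger_force: 40.0
```

Request:
{"name": "servo_tool", "arguments": {"deltas": [[0,0,0,0,0,0,-1],[0,0,0,0,0,0,-1]]}}

```text
time_s: 12.05
eef_pos: [502.0, 105.5, 160.5]
eef_rot: [-0.0, 0.649, 0.761, -0.001]
force: [0.6, 0.1, -4.6]
gripper_width: 12.6
finger_force: 40.0
```

```bash
python3 - <<'E'
from h import *
np.set_printoptions(precision=2,suppress=True)
c=cam('wrist','w3.png'); s,M,y=st(); print(s['eef_pos'],y)
for n in ['anvil_top','rest','lock_mark','lever_knob']:
    for b in arm.boxes_of('wrist',n)[:2]: print(n,b['pixel'],b['confidence'])
E
```

```text
[502.08 105.   160.75] 9.017553828105488
anvil_top [328.9, 117.7] 0.58
rest [362.9, 132.8] 0.85
lock_mark [359.4, 133.2] 0.77
lock_mark [328.9, 117.1] 0.62
lever_knob [352.0, 47.6] 0.94
```

View pics/w3.png

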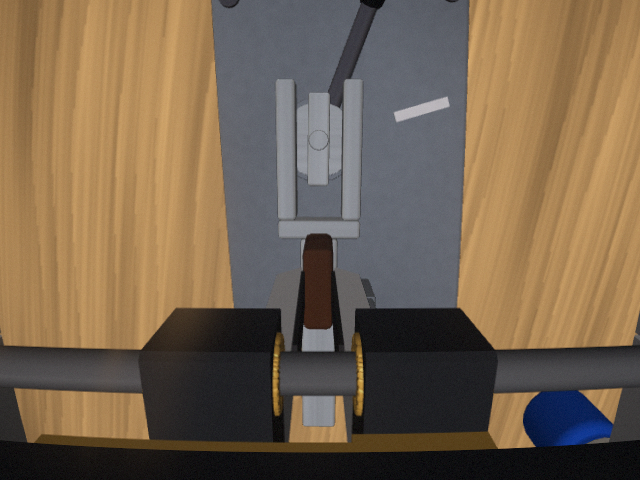

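The slot (jaws at columns 285 and 352, rows 80 to 220) surrounds the head (column 318, rows 93 to 184) and is parallel to it. I'll convert this to offsets.

```bash
python3 - <<'E'
from h import *
np.set_printoptions(precision=3,suppress=True)
c=cam('wrist'); s,M,y=st(); zt=s['eef_pos'][2]-36.5+14
h1=at(c,(318.5,93),80);h2=at(c,(318.2,184.5),80);h=(h1+h2)/2; v=h1-h2
t=at(c,(319,80),zt); b=at(c,(318.7,220),zt)
k=t-b; L=np.linalg.norm(k); k/=L
print('headlen',np.linalg.norm(v),'dir',np.degrees(np.arctan2(v[1],v[0])),'head',h,'slotlen',L,'keydir',np.degrees(np.arctan2(k[1],k[0])))
sc=(t-k*36+b+k*36)/2; print('slot c',sc,'dist from tcp',np.linalg.norm((sc-s['eef_pos'])[:2]))
d=h-sc;d[2]=0; print('shift',shift(y,d),'pos',s['eef_pos'],'down to 96.5',(s['eef_pos'][2]-96.5)/25)
E
```

```text
headlen 58.114603845504284 dir 98.88545000309243 head [492.869 170.951  80.   ] slotlen 70.45086342413484 keydir 98.96645891908588
slot c [493.989 164.709 138.898] dist from tcp 60.64367595684152
shift [ 0.254 -0.005  0.   ] pos [502.499 104.665 161.398] down to 96.5 2.5959295237677895
```

Request:
{"name": "servo_tool", "arguments": {"deltas": [[0,0,0,0.2,-0.01,0,-1],[0,0,0,0,0,0.5,-1],[0,0,0,0,0,0.5,-1],[0,0,0,0,0,0.5,-1],[0,0,0,0,0,0.4,-1],[0,0,0,0,0,0.3,-1],[0,0,0,0,0,0.2,-1],[0,0,0,0,0,0,-1]]}}

```text
time_s: 13.15
eef_pos: [501.3, 110.0, 100.8]
eef_rot: [-0.0, 0.649, 0.761, -0.0]
force: [-0.7, 0.1, -3.6]
gripper_width: 12.0
finger_force: 40.0
```

Key underside is at about 64 mm with no contact force, so it is already around the head. I'll lower the last few millimetres.

Request:
{"name": "servo_tool", "arguments": {"deltas": [[0,0,0,0,0,0.06,-1],[0,0,0,0,0,0.06,-1],[0,0,0,0,0,0.04,-1],[0,0,0,0,0,0,-1]]}}

```text
time_s: 13.55
eef_pos: [501.5, 110.1, 97.5]
eef_rot: [0.0, 0.649, 0.761, 0.0]
force: [-0.2, -0.1, -3.2]
gripper_width: 12.3
finger_force: 40.0
```

Request:
{"name": "servo_tool", "arguments": {"deltas": [[0,0,0,0,0,0.04,-1],[0,0,0,0,0,0,-1],[0,0,0,0,0,0,-1]]}}

```text
time_s: 13.85
eef_pos: [501.5, 110.0, 96.5]
eef_rot: [0.0, 0.649, 0.761, 0.0]
force: [-0.0, 0.4, -2.6]
gripper_width: 12.0
finger_force: 40.0
```

```bash
python3 - <<'E'
from h import *
c=cam('wrist','w4.png');s,M,y=st();print(s['eef_pos'],s['force'],y)
d=cam('side'); i=d['color'][:,:,::-1]; 
cv2.imwrite('pics/s4.png',cv2.resize(i[140:260,200:360],None,fx=4,fy=4,interpolation=cv2.INTER_CUBIC))
E
```

```text
[501.53995373 110.0400566   96.49669463] [-1.1418162  -0.00535419 -2.64976869] 9.109777046629544
```

View pics/s4.png

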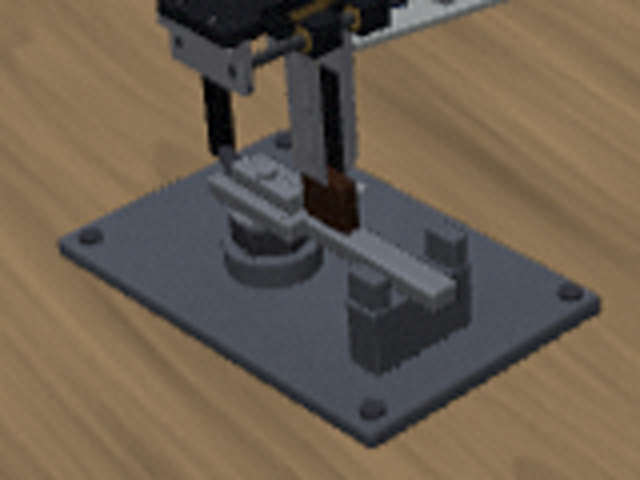

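The key lies flat around the head with its arm between the two cheeks. Its weight is partly carried now (vertical force down from 3.9 to 2.6 N), so I'll let go and rise.

Request:
{"name": "servo_tool", "arguments": {"deltas": [[0,0,0,0,0,0,-0.4],[0,0,0,0,0,0,-0.2],[0,0,0,0,0,0,0],[0,0,0,0,0,0,0],[0,0,0,0,0,0,0]]}}

```text
time_s: 14.45
eef_pos: [501.5, 110.1, 96.5]
eef_rot: [0.0, 0.649, 0.761, 0.0]
force: [-0.4, 0.5, 0.7]
gripper_width: 46.1
finger_force: 0.0
```

Request:
{"name": "servo_tool", "arguments": {"deltas": [[0,0,0,0,0,-0.4,0],[0,0,0,0,0,-1,0],[0,0,0,0,0,-1,0],[0,0,0,0,0,-1,0],[0,0,0,0,0,-0.6,0],[0,0,0,0,0,0,0]]}}

```text
time_s: 15.05
eef_pos: [502.3, 110.2, 199.1]
eef_rot: [0.001, 0.649, 0.761, 0.002]
force: [-0.1, 0.5, -0.2]
gripper_width: 47.2
finger_force: 0.0
```

```bash
python3 - <<'E'
from h import *
np.set_printoptions(precision=3,suppress=True)
c=cam('wrist','w5.png'); t=cam('top'); s,M,y=st(); print(s['eef_pos'],y,s['gripper_width'],s['qpos'])
for n,cc in(('wrist',c),('top',t)):
    for k in ('lever_knob','lock_mark'):
        for b in arm.boxes_of(n,k)[:2]: print(n,k,b['pixel'],round(b['confidence'],2),at(cc,b['pixel'],95 if k[1]=='e' else 16))
cv2.imwrite('pics/t5.png',cv2.resize(t['color'][160:280,125:285,::-1],None,fx=5,fy=5,interpolation=cv2.INTER_CUBIC))
E
```

```text
[501.36  110.015 196.276] 9.10860837963843 46.86078553827726 [ 0.145  0.216  1.62  -0.     1.306 -0.014]
wrist lever_knob [351.8, 45.9] 0.77 [505.507 241.859  95.   ]
wrist lock_mark [346.1, 138.8] 0.95 [517.882 181.489  16.   ]
top lock_mark [239.3, 210.3] 0.91 [537.746  72.464  16.   ]
```

View pics/w5.png

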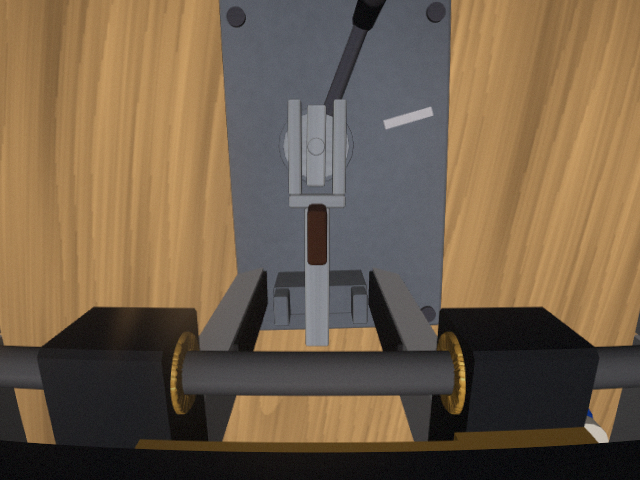

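The key sits flat on the shoulder around the head (nipple at (316,146)). Its arm is centred between the cheeks at (282,305) and (359,305). The mark runs (385,125) to (433,111) and the lever (337,98) to (362,28).

```bash
python3 - <<'E'
from h import *
np.set_printoptions(precision=3,suppress=True)
c=cam('wrist'); s,M,y=st(); ang=lambda v: np.degrees(np.arctan2(v[1],v[0]))
an=at(c,(316,146),83); print('anvil',an)
m1,m2=at(c,(385,125),16),at(c,(433,111),16); b1,b2=at(c,(236,17),16),at(c,(435.5,12),16)
print('mark line dir',ang(m2-m1),'from axis',ang((m1+m2)/2-an),'r',np.linalg.norm(((m1+m2)/2-an)[:2]),'bolts dir',ang(b2-b1),'+15')
l1,l2=at(c,(337,98),51),at(c,(362,28),51); print('lever dir',ang(l2-l1),ang(l2-an))
for a in (an[:2],np.array([491.3,167.6])):
  K=a+105*np.array([np.cos(np.radians(77.5)),np.sin(np.radians(77.5))]); print('knob',K)
K=np.array([514.5,271.5]); d=np.r_[K-s['eef_pos'][:2],0]
print('turn',yawrot(-12.5-y),'shift at -12.5',shift(-12.5,d),'down to 88',(s['eef_pos'][2]-88)/25)
E
```

```text
anvil [490.443 171.622  83.   ]
mark line dir 25.611164448895906 from axis 25.36067747678188 r 84.43479168434375 bolts dir 10.727906867118847 +15
lever dir 79.39839300914672 77.60753363535228
knob [513.169 274.133]
knob [514.026 270.111]
turn 3.1435595867660475 shift at -12.5 [ 6.42 -0.88  0.  ] down to 88 4.310005259260467
```

Request:
{"name": "servo_tool", "arguments": {"deltas": [[0,0,0.79,0,0,0,1],[0,0,0.79,0,0,0,1],[0,0,0.78,0,0,0,1],[0,0,0.78,0,0,0,1]]}}

```text
time_s: 15.8
eef_pos: [501.4, 110.0, 196.0]
eef_rot: [-0.0, 0.781, 0.625, -0.0]
force: [0.9, -0.0, 0.3]
gripper_width: 75.8
finger_force: 0.0
```

Request:
{"name": "servo_tool", "arguments": {"deltas": [[0,0,0,0.92,-0.13,0,1],[0,0,0,0.92,-0.13,0,1],[0,0,0,0.92,-0.13,0,1],[0,0,0,0.92,-0.13,0,1],[0,0,0,0.92,-0.13,0,1],[0,0,0,0.92,-0.13,0,1],[0,0,0,0.92,-0.13,0,1],[0,0,0,0,0,0,1]]}}

```text
time_s: 16.6
eef_pos: [513.7, 274.1, 195.6]
eef_rot: [-0.0, 0.779, 0.627, -0.0]
force: [0.1, 0.4, -0.4]
gripper_width: 93.9
finger_force: 0.0
```

```bash
python3 - <<'E'
from h import *
np.set_printoptions(precision=3,suppress=True)
c=cam('wrist'); s,M,y=st(); print(s['eef_pos'],y,s['gripper_width'],s['qpos'])
for b in arm.regions_of('wrist','lever_knob')[:2]:
    m=b['mask']; r,q=np.nonzero(m); print(b['pixel'],b['confidence'],m.sum(),q.min(),q.max(),r.min(),r.max(), at(c,b['pixel'],90))
print(shift(y,np.r_[np.array([513.6,272])-s['eef_pos'][:2],0]))
print('expect px of knob top/bottom',proj(c,[[513.6,272,105],[513.6,272,60]]))
E
```

```text
[513.756 272.78  195.661] -12.389798660415027 94.06744450223546 [ 0.425  0.37   1.423 -0.     1.35   0.641]
[317.0, 254.6] 0.71 1714 295 341 211 321 [509.885 257.663  90.   ]
[316.2, 290.7] 0.6 2821 295 347 210 351 [503.152 229.767  90.   ]
[-0.032  0.001  0.   ]
expect px of knob top/bottom [[317.758 240.149]
 [317.77  226.96 ]]
```

Aligned with the knob. I'll descend, close lightly, and swing.

Request:
{"name": "servo_tool", "arguments": {"deltas": [[0,0,0,0,0,1,1],[0,0,0,0,0,1,1],[0,0,0,0,0,1,0.5],[0,0,0,0,0,1,0],[0,0,0,0,0,0.3,-0.3],[0,0,0,0,0,0,-0.5],[0,0,0,0,0,0,-0.5],[0,0,0,0,0,0,-0.5]], "force": 15}}

```text
time_s: 17.5
eef_pos: [514.7, 272.3, 90.3]
eef_rot: [0.0, 0.78, 0.626, 0.001]
force: [0.3, 0.2, 0.1]
gripper_width: 49.5
finger_force: 0.0
```

Request:
{"name": "servo_tool", "arguments": {"deltas": [[0,0,0,0,0,0,-0.8],[0,0,0,0,0,0,-0.8],[0,0,0,0,0,0,-0.8],[0,0,0,0,0,0,-0.8]]}}

```text
time_s: 17.9
eef_pos: [514.1, 272.2, 89.1]
eef_rot: [-0.0, 0.78, 0.626, 0.0]
force: [0.8, -0.9, 0.1]
gripper_width: 17.5
finger_force: 7.4
```

Request:
{"name": "servo_tool", "arguments": {"deltas": [[0,0,0.47,0,0,0,-0.9],[0,0,0,0,0.475,0,-0.9],[0,0,0.94,0,0,0,-0.9],[0,0,0,0,0.475,0,-0.9],[0,0,0.94,0,0,0,-0.9],[0,0,0,0,0.475,0,-0.9],[0,0,0.94,0,0,0,-0.9],[0,0,0,0,0.475,0,-0.9]]}}

```text
time_s: 18.7
eef_pos: [557.3, 251.9, 89.0]
eef_rot: [-0.0, 0.887, 0.462, -0.0]
force: [-1.8, 5.9, 0.3]
gripper_width: 16.8
finger_force: 15.0
```

```bash
python3 - <<'E'
from h import *
np.set_printoptions(precision=2,suppress=True)
s,M,y=st(); p=s['eef_pos']; a=p[:2]-[491,169.5]
print(p,y,'ang',np.degrees(np.arctan2(a[1],a[0])),'r',np.hypot(*a),s['force'],s['moment'],s['gripper_width'],s['qpos'])
E
```

```text
[557.25 251.88  89.  ] -34.905962918793264 ang 51.19182418115992 r 105.71624936030547 [-1.77  5.9   0.3 ] [ 1.03  0.49 -0.18] 16.76879033129857 [0.36 0.53 1.44 0.   1.16 0.97]
```

Request:
{"name": "servo_tool", "arguments": {"deltas": [[0,0,0.94,0,0,0,-0.9],[0,0,0,0,0.475,0,-0.9],[0,0,0.94,0,0,0,-0.9],[0,0,0,0,0.475,0,-0.9],[0,0,0.94,0,0,0,-0.9],[0,0,0,0,0.475,0,-0.9],[0,0,0.94,0,0,0,-0.9],[0,0,0,0,0.45,0,-0.9]]}}

```text
time_s: 19.5
eef_pos: [586.5, 215.3, 89.0]
eef_rot: [-0.0, 0.967, 0.253, 0.0]
force: [-1.4, 6.1, -0.7]
gripper_width: 16.8
finger_force: 15.0
```

Request:
{"name": "servo_tool", "arguments": {"deltas": [[0,0,0.47,0,0,0,-0.9],[0,0,0,0,0,0,-0.9]]}}

```text
time_s: 19.7
eef_pos: [587.2, 214.4, 89.0]
eef_rot: [0.0, 0.974, 0.226, 0.001]
force: [5.1, 1.1, -0.4]
gripper_width: 16.7
finger_force: 15.0
```

```bash
python3 - <<'E'
from h import *
np.set_printoptions(precision=2,suppress=True)
s,M,y=st(); p=s['eef_pos']; a=p[:2]-[491,169.5]
print(p,y,'ang',np.degrees(np.arctan2(a[1],a[0])),'r',np.hypot(*a),s['force'],s['gripper_width'],s['qpos'])
E
```

```text
[587.18 214.4   89.01] -63.86262263482638 ang 25.026327960929482 r 106.14428148931025 [ 5.1   1.08 -0.4 ] 16.733560045502518 [ 0.29  0.56  1.4  -0.    1.18  1.41]
```

Request:
{"name": "servo_tool", "arguments": {"deltas": [[0,0,0,0,0,0,-0.4],[0,0,0,0,0,0,-0.2],[0,0,0,0,0,0,-0.1],[0,0,0,0,0,0,-0.1],[0,0,0,0,0,-0.8,-0.1],[0,0,0,0,0,-1,-0.1],[0,0,0,0,0,-1,-0.1],[0,0,0,0,0,-1,-0.1]]}}

```text
time_s: 20.5
eef_pos: [585.6, 215.7, 185.0]
eef_rot: [0.0, 0.975, 0.224, -0.0]
force: [-0.6, 0.8, -0.2]
gripper_width: 42.5
finger_force: 0.0
```

Request:
{"name": "servo_tool", "arguments": {"deltas": [[0,0,0,-1,0,-1,-0.1],[0,0,0,-1,0,-1,-0.1],[0,0,0,-1,0,-1,-0.1],[0,0,0,-1,0,0,-0.1],[0,0,0,-1,0,0,-0.1],[0,0,0,0,0,0,-0.1]]}}

```text
time_s: 21.1
eef_pos: [471.8, 160.6, 259.8]
eef_rot: [0.0, 0.975, 0.224, 0.0]
force: [0.1, 0.4, -0.3]
gripper_width: 42.2
finger_force: 0.0
```

```bash
python3 - <<'E'
from h import *
s,M,y=st(); print(s['eef_pos'],s['gripper_width'])
c=cam('wrist','w6.png')
E
```

```text
[471.75220161 160.64239627 259.76525914] 42.201691916648684
```

View pics/w6.png

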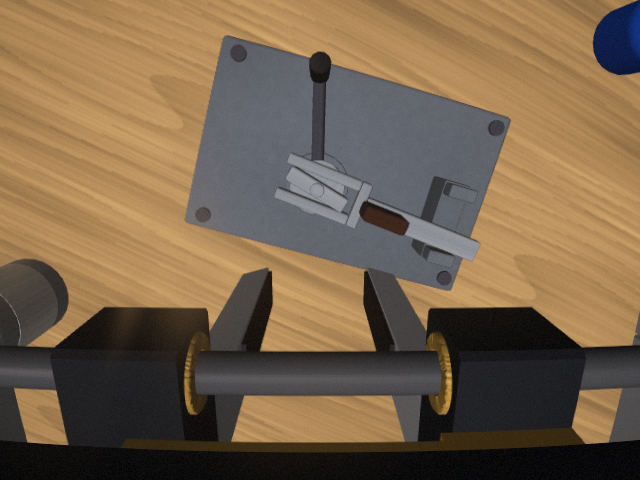

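The lever lies over the mark: knob top at (320,62), bar from (318,155) to (320,85), and no white showing. The key is still on the head with its arm between the cheeks. I'll check the angle numerically against the base bolts.

```bash
python3 - <<'E'
from h import *
c=cam('wrist'); ang=lambda v: np.degrees(np.arctan2(v[1],v[0]))
P=lambda x,y,z: at(c,(x,y),z)
x1=ang(P(238,53,16)-P(203,215,16)); x2=ang(P(496,128,16)-P(444,278,16)); 
y1=ang(P(203,215,16)-P(444,278,16))-90; y2=ang(P(238,53,16)-P(496,128,16))-90
an=P(317,190,84); print('stand x',x1,x2,y1,y2,'anvil',an)
kt=P(319.5,62,105); kb=P(320,80,70)
print('knob',kt,ang(kt-an),np.linalg.norm((kt-an)[:2]),'bar',ang(P(319.3,90,51)-P(318,155,51)),ang(P(319.3,88,51)-an))
im=c['color'].astype(int); m=(im.min(2)>150); m[:, :290]=0; m[:,350:]=0; m[140:]=0; print('white px near lever',m.sum(), np.argwhere(m)[:5].tolist())
print('mark at',proj(c,[[491+105*np.cos(np.radians(25.6)),169.5+105*np.sin(np.radians(25.6)),16],[491+65*np.cos(np.radians(25.6)),169.5+65*np.sin(np.radians(25.6)),16]]))
for n in range(85,150,8): print(n,im[n,306:334:2].sum(1)//3)
E
```

```text
stand x 10.901061439144948 10.757560986168661 10.783782027315056 10.664974613828946 anvil [493.63614989 172.04014526  84.        ]
knob [588.82926125 215.94548847 105.        ] 24.760283316900672 104.83037542567446 bar 24.734311608921164 24.559453310863212
white px near lever 0 []
mark at [[318.72078629  81.88785165]
 [318.51047268 122.45757039]]
85 [106 110 108 107  61  68  61  65  62  43 106 105 105 103]
93 [111 106 105 106  63  68  64  68  60  41 106 107 107 104]
101 [109 111 108  87  64  69  66  67  60  37 105 107 109 106]
109 [106 108 108  75  61  67  63  66  57  36 106 108 108 109]
117 [105 104 108  79  64  62  65  68  58  35 111 110 107 113]
125 [109 108 105  69  62  63  62  67  56  48 110 109 104 106]
133 [112 110 108  64  64  66  63  68  52  61 108 107 110 109]
141 [106 108 109  64  62  60  67  64  53  83 104 104 106 106]
149 [105 109 104  62  66  66  66  64  45  78 107 108 107 109]
```

The lever is within about 1° of the mark (24.7° against 25.8°), the key is seated, and the gripper is clear. I'm handing in.

```bash
python3 -c "
from plant import arm
print(arm.sign_off())"
```

```text
the job is handed in; nothing more can be done
None
```

The job is handed in: the larger key is seated on the anvil with its arm between the cheeks, and the lever is swung clockwise to within about 1° of the lock mark (just past it); I never touched the smaller key, and no verdict came back.

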